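# Clip a brush holder onto an easel rail

### The arm

A 7-joint arm with a two-finger parallel gripper is mounted at the origin on the work surface. World frame = base frame: x ahead of the robot, y to its left, z up, the work surface at z = 0. Lengths are in m, angles in rad, forces in N, time in s.
With the tool pointing down it reaches from about 0.425 to 0.875 m from the base axis. Payload 4.7 kg.
Tool frame: the origin (TCP) lies between the finger pads; the fingertips stand 22 mm ahead of it and the grasp point (between the pads) lies 3 mm ahead of it; z points along the fingers, y is the line along which they close (so a half turn about z gives the same grasp; the last joint's range is limited). The gripper opens to 87 mm and grips with 3 to 60 N. Pads are 19 mm wide; open, the fingers measure 117 mm over their backs; the gripper's body (75 mm by 190 mm) begins 51 mm behind the grasp point.
Start: joints at [-1.328, 0.321, -0.07, 1.45, 0.023, 1.371, -0.057], TCP at [0.147, 0.633, 0.245] pointing down, gripper open.
Joint ranges: [-2.86, 2.86], [-0.3, 2.09], [-1.38, 1.24], [0.06, 2.45], [-1.56, 4.7], [0.09, 2.05], [-2.69, 2.69]. Speed limits (rad/s): [2.57, 2.57, 3.14, 3.14, 3.14, 3.14, 3.14].

### API

Orientations are given as a rotation vector (axis times angle).
In Python, from bench import ctrl gives the robot as it stands. The module is installed in compiled form; this text tells all that it offers.
- The arm moves only by the tool send_rows, never from a script. Its argument "motion" is a list of rows, each an object with "claw": the opening, from -1 (shut) to 1 (fully open); "slide": the shift along the tool's x, y, z in mm, a list of three; "delta_rot": the turn, a rotation vector about the tool's x, y, z in rad, a list of three. In form: [{"claw": claw, "slide": [x, y, z], "delta_rot": [ax, ay, az]}, ...]. A call has 1 to 5 rows; each row is the pose to reach, as a shift and turn from the pose commanded when the call began, along the tool's axes at that moment; what a row does not reach only later rows make up. A row lasts 1/10 s, in which the tool goes at most 50 mm and 8.59 degrees, less where a joint would pass 70% of its speed; a pose out of reach is approached as far as the arm can. A call with a gripper value outside its range is refused whole. The fingers move at their own pace and stop on an object; "grip_force" is the grip in N (left out, the last holds). Time passes only in rows, so rows that repeat a pose let the fingers close. It gives the time, the measured TCP pose, the force, the opening and the grip force at its end, in the units of the state.
- ctrl.get_state(): the state, without advancing time (a new reading comes with each control period).
- ctrl.get_image(name): name is "scene" or "side" or "wrist"; returns a dict with "color" (480x640x3 uint8, blue, green, red), "fx", "fy", "cx", "cy" (pixels), "pose" (4x4, takes a point from camera to world coordinates). Camera axes: x right, y down, z forward; pixel columns grow to the right and rows downward; lengths in m; the calibration is good to about 2 mm. A picture is of the moment at which its call begins. There is no depth.
- ctrl.close_job(): hands the job in; it is judged then, once.
The state is a dict: "time": time; "joint_positions": joint angles; "qd": joint speeds; "joint_torque": joint torques, N m; "position": TCP position; "tool_rot": TCP orientation; "ft_force": force on the tool from outside, world axes, zero at the start; "torque": the same for the moment, N m; "grip_width": opening from 0.0 (shut) to 1.0 (fully open); "grip_force": force on a finger pad.
Only numpy, scipy, OpenCV 4.12 (cv2) and the standard library are available. Lean on these libraries where they do the work, as an engineer would, in place of code of your own. Each camera call takes 0.05 s, during which the arm holds its last target. There are 200 camera calls.

### The job

Clip the loose brush holder onto the empty stretch of the sloping easel's rail, between the two holders already there: with its foot end raised, hook its lip under the rail's upper edge, then tilt it down until its spring foot snaps under the lower edge and it sits flat, and let go. Work gently: do not force the holder against the rail, and leave the other things on the table where they are.

Things in the scene. Friction and masses are not known exactly. Their poses are not given: they have to be found in the camera images.
- module: the loose brush holder, grey plastic, about 150 g. Origin: centre of its underside; it stands on the table on lip and fork, z up. Open-topped body 48 mm long (x -21.5 to 26.5), 36 mm wide (y: grasp across this), z 11 to 56; its flat seat is the body's underside at z = 11. Hook leg at the +x end (see lip); at the -x end a fork (x -31.5 to -21.5, z 0 to 26) around the black spring foot
- lip (a point): inner upper edge of the module's lip, at (16.5, 0, 5) mm in the module's frame, axes as the module's. At the module's +x end a leg (x 20.5 to 26.5, down to z 0, full width) carries the lip, which points 4 mm to -x (x 16.5 to 20.5, z 0 to 5): the mouth between lip and seat is 6 mm high and 4 mm deep
- clip (a joint): the module's spring foot (m): 0 at rest, up to 0.006 as it is pushed outwards (module -x); 1.4 N preload, 0.7 N per mm. Nose tip at rest at x -17, z 6.6 mm in the module's frame, 20 mm wide, 60 degree ramp below, 30 degree catch face above. Seated it reads below 0.001, riding on the rail's edge 0.002 to 0.003. Snapping in takes 4 to 10 N at the foot, then drops
- rail: the rail's two steel end clamps on the sloping easel board (30 degrees, rising away from the robot, turned with the easel's yaw). Origin: midway between them at the height of the bar's top face; x up the slope, y along the rail, z away from the board (its surface is z -14). The aluminium bar is fixed in their slots up to 16 mm up or down the slope (x) from this origin, a new place each time
- gap (a point): middle of the empty stretch, same point and axes as rail. Bar: top flange 40 mm wide (x +-20 about the bar's own middle), z -3 to 0, 320 mm long, on a 20 mm web; 11 mm are free under both edges. Like holders are fixed on it at y +-122 (36 wide, 45 high, pencil stubs to 90 mm). Seated: module parallel to it, lip under the upper (+x) edge, module origin at z -11, x about -0.5 from the bar's middle
- desk_holder: bystander: a loose plain grey desk holder, 76 x 46 x 56 mm on a flat base plate, no lip, fork or clip; origin under its centre
- bowl: bystander: white ceramic water bowl, 120 mm across, 55 mm high; origin under its centre
- jar: bystander: amber glass jar, 56 mm across, 80 mm high; origin under its centre
- stone: bystander: blue block, 110 x 45 x 35 mm; origin under its centre
- brush: bystander: a flat paint brush lying on the table; origin under its middle
Mind the look-alikes: they are no part of the job. Leave any blue look-alike of the module alone.

How it is judged:
On the way:
1. the lip is down beside the rail's upper edge, below the flange's top, the holder touching the rail with its foot end still raised (tilted at least 6 degrees from the rail) (x of lip in the frame of rail between -0.003 and 0.035 m and z of lip in the frame of rail between -0.013 and -0.0015 m and y of lip in the frame of rail between -0.08 and 0.08 m and angle between the z axis of module and the z axis of rail, either way round above 0.1 rad and contact force between module and rail above 0.5 N), for 0.05 s.
At the end, for the whole second after the job is handed in: The loose holder sits on the rail between the two fixed holders, parallel and square to it within about 2.5 degrees, its seat flat on the rail within 2 mm, lip under the upper edge, spring foot snapped under the lower edge (clip below 1.6 mm), released and at rest (x of module in the frame of rail between -0.02 and 0.02 m and y of module in the frame of rail between -0.08 and 0.08 m and z of module in the frame of rail between -0.013 and -0.009 m and angle between the z axis of module and the z axis of rail, either way round below 0.045 rad and angle between the y axis of module and the y axis of rail, either way round below 0.06 rad and value of joint clip below 0.0016 m and linear speed of module below 0.01 m/s and contact force between the fingers and module below 0.1 N); the robot touches nothing.
It fails at once if the holder is forced against the rail (more than 30 N) (contact force between module and rail above 30 N).
It fails at once if the robot pushes on the rail or its fixed holders with more than 20 N (contact force between the arm and rail above 20 N).
It fails at once if a bystander (desk holder, bowl, jar, blue block, brush) is moved by more than 25 mm (distance of any of desk_holder, bowl, jar, stone, brush from where it was at the start of the episode above 0.025 m).
It also fails if it takes over 72 s, if anything falls off the work surface, if the arm or the gripper's body presses on something with over 40 N, if the wrist force passes 120 N, or if a joint passes its speed limit or range.

## Working session

There is one attempt and no reset: what is moved stays moved. The work goes in short steps, Python scripts to look and compute and a tool call to move; the robot and the scene stay as the last step left them, time stands still between calls to the robot, and variables do not carry over. Pictures are saved under pics/ and viewed, at most 10 in all, crops included, and the job is handed in when it is done.

Besides the shell and the picture viewer there is one more tool, called after "Emit:" by a JSON object that holds its "op" and its "data". send_rows: Moves the arm, as the interface text tells. Its arguments: {"type":"object","properties":{"motion":{"type":"array","items":{"type":"object","properties":{"claw":{"type":"number"},"slide":{"type":"array","items":{"type":"number"}},"delta_rot":{"type":"array","items":{"type":"number"}}}}},"grip_force":{"type":"number"}},"required":["motion"]}

```bash
mkdir -p pics; python3 - <<'E'
from bench import ctrl
import cv2,numpy as np
np.set_printoptions(precision=4,suppress=True)
for n in ["scene","side","wrist"]:
    im=ctrl.get_image(n); cv2.imwrite(f"pics/{n}0.png",im["color"]); print(n,im["fx"],im["fy"],im["cx"],im["cy"]); print(np.array(im["pose"]))
print(ctrl.get_state())
E
```

```text
scene 560.8275165119468 560.8275165119468 320.69610432382404 242.854365183035
[[ 0.1573  0.7449 -0.6484  1.3165]
 [ 0.9876 -0.119   0.1029 -0.2345]
 [-0.0005 -0.6565 -0.7543  1.0236]
 [ 0.      0.      0.      1.    ]]
side 547.5730644261307 547.5730644261307 311.4521174176307 237.5961171239266
[[ 0.7157 -0.3797  0.5862 -0.2497]
 [-0.6983 -0.3746  0.6099 -0.8935]
 [-0.012  -0.8459 -0.5332  0.8015]
 [ 0.      0.      0.      1.    ]]
wrist 336.8685498954237 336.8685498954237 316.18003598207906 239.2062873451058
[[ 0.2269  0.9321  0.2823  0.07  ]
 [ 0.9739 -0.2168 -0.0672  0.6521]
 [-0.0014  0.2901 -0.957   0.3836]
 [ 0.      0.      0.      1.    ]]
{'time': 0.15, 'joint_positions': array([-1.3279,  0.3217, -0.0701,  1.4514,  0.0226,  1.3708, -0.0569]), 'qd': array([-0.0007, -0.0039, -0.0005, -0.0034, -0.    , -0.0003, -0.    ]), 'joint_torque': array([  0.0003, -49.1799,  -0.4043, -31.2875,  -0.0639,   0.0406,
         0.0001]), 'position': array([0.1474, 0.6327, 0.2437]), 'tool_rot': array([-0.3585, -3.121 ,  0.0023]), 'ft_force': array([ 0.1548,  0.5797, -0.0239]), 'torque': array([-0.0207,  0.0137, -0.0071]), 'grip_force': 0.0, 'grip_width': 1.0016317239127785}
```

View pics/scene0.png

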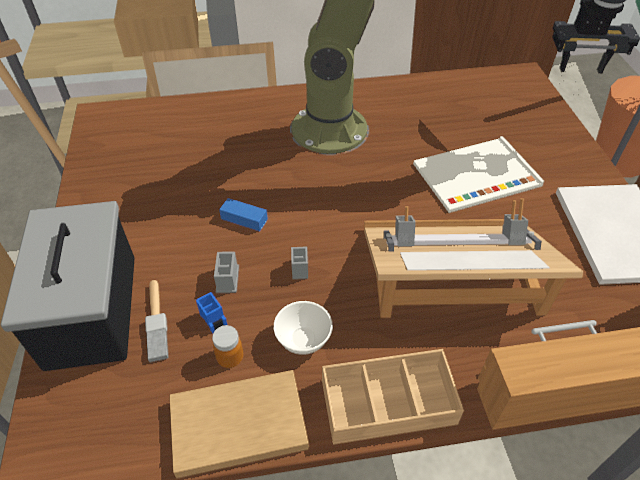

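View pics/side0.png

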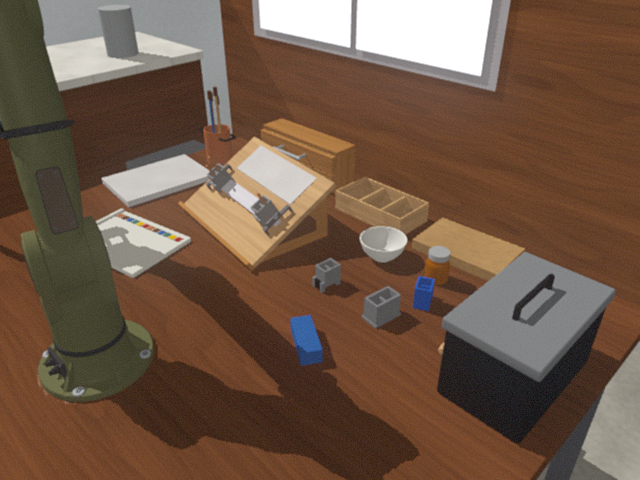

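Could be taken for the module: the grey holder at scene (300,262) / side (326,274), the plain desk holder at (227,271) / (382,307), and the blue look-alike at (210,312) / (424,293). The first one seems to show a black foot in the side view. I'll check it in close crops.

```bash
python3 - <<'E'
import cv2,numpy as np
s=cv2.imread("pics/scene0.png"); d=cv2.imread("pics/side0.png")
def c(i,x,y,w,h,f): 
    o=cv2.resize(i[y:y+h,x:x+w],None,fx=f,fy=f,interpolation=cv2.INTER_CUBIC)
    for k in range(0,w,10): cv2.putText(o,str(x+k),(k*f,8),0,.3,(0,255,255),1); cv2.line(o,(k*f,9),(k*f,14),(0,255,255),1)
    for k in range(0,h,10): cv2.putText(o,str(y+k),(0,k*f+3),0,.3,(0,255,255),1); 
    return o
a=np.hstack([c(s,275,238,50,45,8),c(d,300,252,50,45,8)])
cv2.imwrite("pics/mod.png",a)
a=np.vstack([c(s,375,200,200,60,4),c(d,185,155,114,80,4)[:, :456].copy() if 0 else cv2.copyMakeBorder(c(d,195,155,110,85,4),0,0,0,360,cv2.BORDER_CONSTANT)])
cv2.imwrite("pics/rail.png",a); print(a.shape)
E
```

```text
(580, 800, 3)
```

View pics/mod.png

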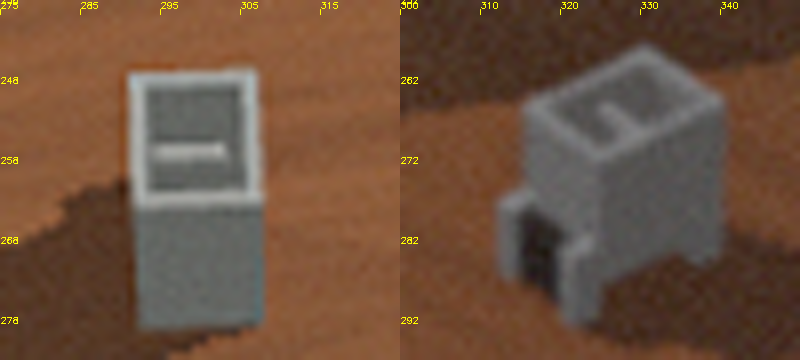

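View pics/rail.png

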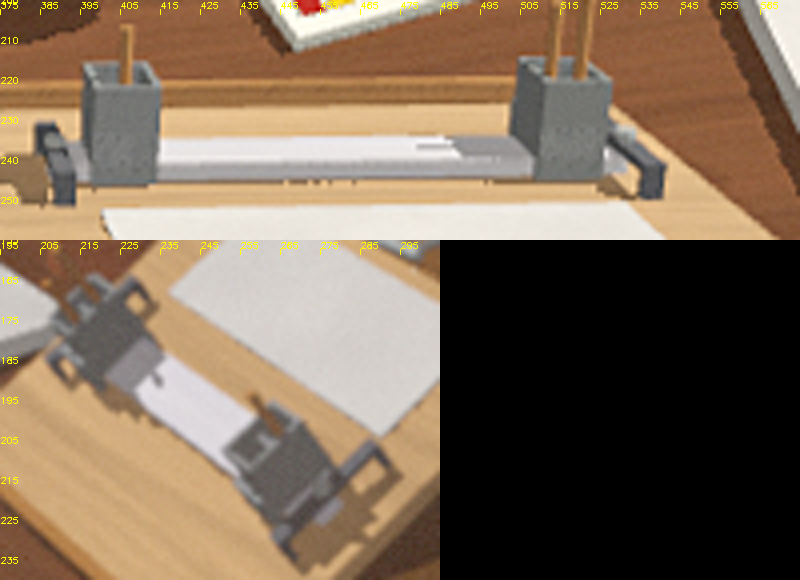

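The holder at scene (300,262) / side (326,274) is the module: the black foot sits in the fork, facing the robot, and there is no base plate. The rail crop shows the fixed holders at scene (405,230) and (515,228) with bright bar between them. Next I fit poses to the known model corners.

```bash
cat > h.py <<'E'
import numpy as np, cv2
from scipy.optimize import least_squares
from scipy.spatial.transform import Rotation as R
from bench import ctrl
np.set_printoptions(precision=4,suppress=True)
K={"scene":(560.8275,320.696,242.854),"side":(547.573,311.452,237.596),"wrist":(336.8685,316.180,239.206)}
P={"scene":np.array([[.1573,.7449,-.6484,1.3165],[.9876,-.119,.1029,-.2345],[-.0005,-.6565,-.7543,1.0236]]),
"side":np.array([[.7157,-.3797,.5862,-.2497],[-.6983,-.3746,.6099,-.8935],[-.012,-.8459,-.5332,.8015]])}
def proj(n,X,P=P):
    f,cx,cy=K[n]; p=P[n]; c=(np.atleast_2d(X)-p[:3,3])@p[:3,:3]
    return np.c_[f*c[:,0]/c[:,2]+cx, f*c[:,1]/c[:,2]+cy]
def crop(x0,y0,f,pts): return (np.array(pts,float)+.5)/f-.5+np.array([x0,y0])
def tool(): 
    s=ctrl.get_state(); return np.array(s["position"]),R.from_rotvec(s["tool_rot"])
def delta(pos,rot):  # slide mm and rotvec from the present pose to a wanted one
    p,r=tool(); return r.inv().apply(np.array(pos)-p)*1e3,(r.inv()*rot).as_rotvec()
E
python3 - <<'E'
from h import *
ms=[(-21.5,-18,56),(-21.5,18,56),(26.5,-18,56),(26.5,18,56),(26.5,-18,0),(26.5,18,0)]
us=crop(275,238,8,[(128,73),(257,70),(133,208),(262,204),(138,328),(262,325)])
md=[(-21.5,18,56),(-21.5,-18,56),(26.5,18,56),(26.5,-18,56)]
ud=crop(300,252,8,[(125,105),(203,160),(245,45),(322,97)])
def res(q):
    r=R.from_euler("z",q[3]); T=lambda m:r.apply(np.array(m)/1e3)+q[:3]
    return np.r_[(proj("scene",T(ms))-us).ravel(),(proj("side",T(md))-ud).ravel()]
s=least_squares(res,[.5,.0,0,0]); print("module",s.x,np.degrees(s.x[3])); print(s.fun.reshape(-1,2))
# bar: B (bar middle, top face), yaw.
rs=[(26,-140,45),(26,-104,45),(26,104,45),(26,140,45),(-22,-140,45)]
ru=crop(375,200,4,[(91,71),(160,67),(539,83),(610,78),(82,62)])
# side crop: origin (195,155), shifted 240 down
es=crop(375,200,4,[(300,168),(460,172)]) if 0 else None
rd=[(-22,-104,45)]
E
```

```text
module [ 0.5101 -0.1556  0.0015 -0.1089] -6.239984689092335
[[ 0.4017 -0.0119]
 [ 0.1274 -0.2317]
 [ 0.0858 -0.4574]
 [ 0.2126 -0.5824]
 [ 0.4409 -0.0663]
 [ 0.6578 -0.3095]
 [ 0.2614  0.1279]
 [ 0.1621  0.196 ]
 [ 0.8889  0.4003]
 [ 1.0211  0.5756]]
```

```bash
python3 - <<'E'
import cv2,numpy as np
s=cv2.imread("pics/scene0.png"); d=cv2.imread("pics/side0.png")
def c(i,x,y,w,h,f): 
    o=cv2.resize(i[y:y+h,x:x+w],None,fx=f,fy=f,interpolation=cv2.INTER_CUBIC)
    for k in range(0,w,5): cv2.putText(o,str(x+k),(k*f,8),0,.3,(0,0,255),1)
    for k in range(0,h,5): cv2.putText(o,str(y+k),(0,k*f+3),0,.3,(0,0,255),1)
    return o
t=np.hstack([c(s,380,205,40,50,8)[:, :],c(s,500,195,50,60,8)[80:480]])[:400]
b=cv2.copyMakeBorder(c(d,200,160,105,78,7)[:546],0,0,0,0,cv2.BORDER_CONSTANT)
cv2.imwrite("pics/r1.png",t); cv2.imwrite("pics/r2.png",b); print(t.shape,b.shape)
E
```

```text
(400, 720, 3) (546, 735, 3)
```

View pics/r2.png

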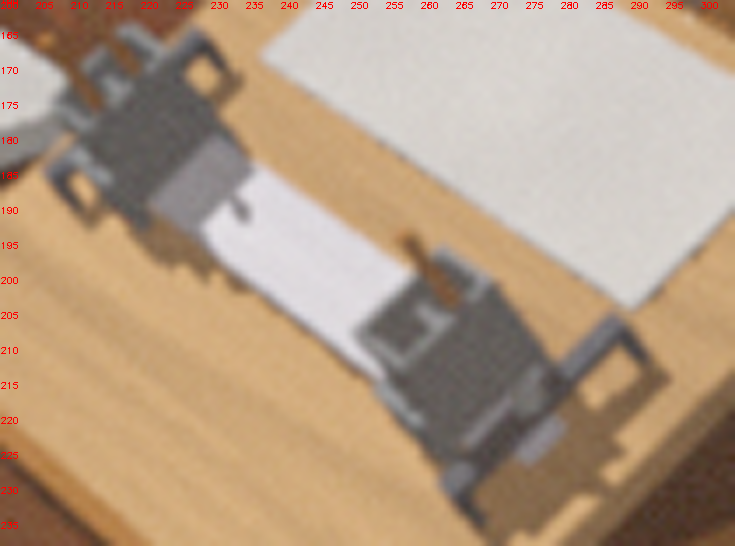

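```bash
python3 - <<'E'
from h import *
S30=R.from_euler("y",-30,degrees=True)
scp=[(26,-140,45),(26,-104,45),(26,104,45),(26,140,45)]
scu=crop(375,200,4,[(91,71),(160,67),(539,83),(610,78)])
sdp=[(-22,-104,45),(26,-104,45),(26,-140,45),(-22,-140,45)]
sdu=crop(200,160,7,[(355,328),(430,248),(492,280),(418,365)])
lines=[("side",(-20,0),crop(200,160,7,[(200,236),(370,370)])),("side",(20,0),crop(200,160,7,[(255,160),(418,262)])),
("scene",(-20,0),crop(375,200,4,[(162,142),(445,136)])),("scene",(20,-3),crop(375,200,4,[(165,178),(505,178)]))]
def res(q,sel=None):
    r=R.from_euler("z",q[3])*S30; T=lambda m:r.apply(np.array(m)/1e3)+q[:3]
    e=[(proj("scene",T(scp))-scu).ravel(),(proj("side",T(sdp))-sdu).ravel()]
    for n,(x,z),u in lines:
        a,b=proj(n,T([(x,-100,z),(x,100,z)])); d=(b-a)/np.linalg.norm(b-a)
        w=u-a; e.append(w[:,0]*d[1]-w[:,1]*d[0])
    return np.concatenate(e)
s=least_squares(res,[.6,.25,.15,0],loss="soft_l1"); q=s.x; print("bar mid",q,np.degrees(q[3])); e=res(q)
print(e[:16].reshape(-1,2)); print(e[16:])
r=R.from_euler("z",q[3])*S30; print("rail axes\n",r.as_matrix())
p,t=tool(); print("tool",p,"\n",t.as_matrix())
# grasp: tool z down, y along module y; grasp point 3mm ahead of TCP, at module z 40 -> TCP z 43
m=R.from_euler("z",-.1089); tr=R.from_matrix(np.c_[-m.as_matrix()[:,0],m.as_matrix()[:,1],[0,0,-1]])
for h in (.150,.043): print(delta(np.array([.5101,-.1556,h])+m.apply([.0025,0,0]),tr))
E
```

```text
bar mid [ 0.5461  0.1964  0.0937 -0.155 ] -8.880816578075349
[[-0.0379  2.9473]
 [-0.5485  3.9052]
 [ 1.3875 -0.3378]
 [ 0.3664  0.8702]
 [-0.168   0.8465]
 [ 2.4931 -0.5841]
 [ 1.0252  0.173 ]
 [-1.9817  1.1509]]
[ 0.3059  0.3651  0.6967 -1.4302 -1.5722 -0.2527 -3.6081 -3.8265]
rail axes
 [[ 0.8556  0.1544 -0.494 ]
 [-0.1337  0.988   0.0772]
 [ 0.5     0.      0.866 ]]
tool [0.1474 0.6327 0.2437] 
 [[-0.974   0.2267 -0.0002]
 [ 0.2267  0.974  -0.0014]
 [-0.0001 -0.0015 -1.    ]]
(array([-534.5061, -685.0636,   94.7697]), array([-0.0015,  0.    , -0.1198]))
(array([-534.4961, -684.9067,  201.7696]), array([-0.0015,  0.    , -0.1198]))
```

Emit:
{"op": "send_rows", "data": {"motion": [{"claw": 1, "slide": [-25, -20, -10], "delta_rot": [0, 0, 0]}, {"claw": 1, "slide": [-60, -46, -30], "delta_rot": [0, 0, 0]}, {"claw": 1, "slide": [-96, -74, -50], "delta_rot": [0, 0, 0]}, {"claw": 1, "slide": [-133, -103, -60], "delta_rot": [0, 0, 0]}, {"claw": 1, "slide": [-170, -132, -70], "delta_rot": [0, 0, 0]}]}}

```text
time: 0.65
position: [0.284, 0.4644, 0.3152]
tool_rot: [0.358, 3.121, 0.001]
ft_force: [1.0, -0.2, 0.0]
grip_width: 1.0
grip_force: 0.0
```

Emit:
{"op": "send_rows", "data": {"motion": [{"claw": 1, "slide": [-37, -29, 0], "delta_rot": [0, 0, 0]}, {"claw": 1, "slide": [-74, -57, 0], "delta_rot": [0, 0, 0]}, {"claw": 1, "slide": [-111, -86, 0], "delta_rot": [0, 0, 0]}, {"claw": 1, "slide": [-148, -115, 0], "delta_rot": [0, 0, 0]}, {"claw": 1, "slide": [-185, -143, 0], "delta_rot": [0, 0, 0]}]}}

```text
time: 1.15
position: [0.4316, 0.2829, 0.3146]
tool_rot: [0.359, 3.121, 0.001]
ft_force: [0.0, 0.1, 0.3]
grip_width: 0.998
grip_force: 0.0
```

Emit:
{"op": "send_rows", "data": {"motion": [{"claw": 1, "slide": [-32, -24, 0], "delta_rot": [0, 0, 0]}, {"claw": 1, "slide": [-62, -48, 0], "delta_rot": [0, 0, 0]}, {"claw": 1, "slide": [-87, -67, 0], "delta_rot": [0, 0, -0.06]}, {"claw": 1, "slide": [-87, -67, 0], "delta_rot": [0, 0, -0.12]}, {"claw": 1, "slide": [-87, -67, 0], "delta_rot": [0, 0, -0.12]}]}}

```text
time: 1.65
position: [0.5007, 0.1987, 0.3143]
tool_rot: [-0.174, -3.136, 0.0]
ft_force: [-1.1, 0.4, 0.2]
grip_width: 1.0
grip_force: 0.0
```

```bash
python3 - <<'E'
from h import *
im=ctrl.get_image("wrist"); cv2.imwrite("pics/w1.png",im["color"]); np.save("w1.npy",im["pose"])
s=ctrl.get_state(); print(s["time"],s["position"],s["joint_positions"]); print(np.array(im["pose"]))
p=np.array([0.5461,.1964,.0937]);print(proj("wrist",p,{"wrist":np.array(im["pose"])}))
E
```

```text
1.7 [0.5002 0.1998 0.3142] [-0.7706  0.0525  0.3578  1.6308 -0.019   1.4622  1.0494]
[[ 0.1109  0.9512  0.2878  0.4218]
 [ 0.9938 -0.1062 -0.032   0.2087]
 [ 0.0001  0.2896 -0.9572  0.4544]
 [ 0.      0.      0.      1.    ]]
[[317.5629 252.5625]]
```

View pics/w1.png

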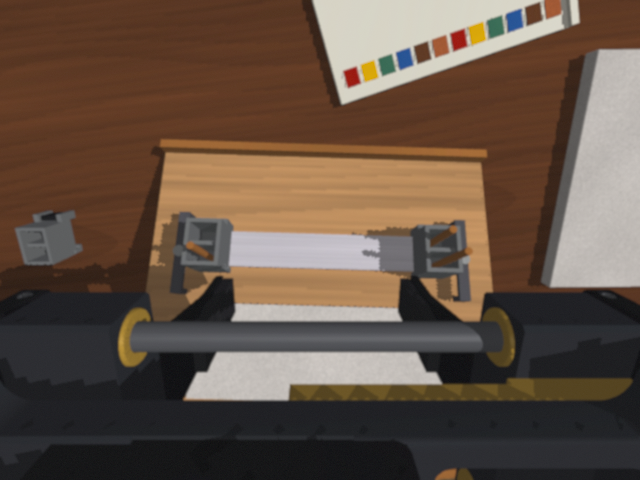

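The wrist view shows the bar from column 232 to 413 between the holders, with its lower edge near row 233 and its upper edge near row 268. The prediction (317,252) lands mid-bar, so the coarse fit is good. Next I refine it with sub-pixel edges.

```bash
cat > rail.py <<'E'
from h import *
from scipy.ndimage import map_coordinates
S30=R.from_euler("y",-30,degrees=True)
P["wrist"]=np.load("w1.npy")
I={"wrist":"w1","side":"side0","scene":"scene0"}
G={n:cv2.GaussianBlur(cv2.imread(f"pics/{f}.png")[:,:,0].astype(float),(0,0),.7) for n,f in I.items()}
def T(q,m): return (R.from_euler("z",q[3])*S30).apply(np.array(m,float)/1e3)+q[:3]
def edge(q,n,x,y0,y1,sgn,w=4):   # sgn +1: bar lies toward +x of the edge
    out=[]
    for y in np.linspace(y0,y1,25):
        a,b=proj(n,T(q,[(x,y,0),(x+1,y,0)])); d=(b-a)/np.linalg.norm(b-a)
        t=np.arange(-w,w+.01,.1); u=a+t[:,None]*d
        g=sgn*np.gradient(map_coordinates(G[n],[u[:,1],u[:,0]],order=1)); k=g.argmax()
        if 5<k<len(t)-5 and g[k]>.5: out.append(u[k])
    return np.array(out)
hp=[(26,-104,45),(-22,-104,45),(26,104,45),(-22,104,45)]
hu=np.array([(230,270),(231,219),(413,273),(414,226.)])
q=np.array([.5461,.1964,.0937,-.155])
for it in range(3):
    L=[(n,x,edge(q,n,x,y0,y1,s,w=[6,4,3][it])) for n,x,y0,y1,s in [("wrist",-20,-85,60,1),("wrist",20,-85,60,-1),("side",-20,-60,45,1),("side",20,-60,45,-1),("scene",-20,-85,40,1)]]
    def res(q,raw=False):
        e=[]
        for n,x,u in L:
            a,b=proj(n,T(q,[(x,-100,0),(x,100,0)])); d=(b-a)/np.linalg.norm(b-a); w=u-a
            e.append((w[:,0]*d[1]-w[:,1]*d[0])/np.sqrt(len(u))*3)
        if raw: return e
        e.append((proj("wrist",T(q,hp))-hu)[:,0]*.5)
        return np.concatenate(e)
    s=least_squares(res,q,loss="soft_l1"); q=s.x
    print(q,np.degrees(q[3]),[(n,x,len(u),round(np.mean(e)*np.sqrt(len(u))/3,2),round(np.std(e)*np.sqrt(len(u))/3,2)) for (n,x,u),e in zip(L,res(q,True))])
print(proj("wrist",T(q,hp))-hu)
np.save("q.npy",q)
E
python3 rail.py
```

```text
[ 0.5455  0.2026  0.0915 -0.1453] -8.32553885705247 [('wrist', -20, 25, np.float64(0.27), np.float64(0.86)), ('wrist', 20, 25, np.float64(-0.08), np.float64(0.35)), ('side', -20, 25, np.float64(0.05), np.float64(0.23)), ('side', 20, 25, np.float64(-0.61), np.float64(0.3)), ('scene', -20, 25, np.float64(-0.07), np.float64(0.49))]
[ 0.5455  0.2026  0.0916 -0.1465] -8.395694791178073 [('wrist', -20, 25, np.float64(0.2), np.float64(0.91)), ('wrist', 20, 25, np.float64(-0.02), np.float64(0.38)), ('side', -20, 25, np.float64(0.05), np.float64(0.23)), ('side', 20, 25, np.float64(-0.63), np.float64(0.24)), ('scene', -20, 25, np.float64(-0.07), np.float64(0.48))]
[ 0.5455  0.2026  0.0916 -0.1458] -8.35378722102137 [('wrist', -20, 24, np.float64(0.26), np.float64(0.86)), ('wrist', 20, 25, np.float64(-0.04), np.float64(0.36)), ('side', -20, 25, np.float64(0.03), np.float64(0.22)), ('side', 20, 25, np.float64(-0.67), np.float64(0.25)), ('scene', -20, 25, np.float64(-0.09), np.float64(0.47))]
[[-11.4402  -5.5555]
 [ -7.9174  -1.2109]
 [ 15.6018  -1.7763]
 [ 12.441   -1.3624]]
```

```bash
python3 - <<'E'
from h import *
m=R.from_euler("z",-.1089); tr=R.from_matrix(np.c_[-m.as_matrix()[:,0],m.as_matrix()[:,1],[0,0,-1]])
for h in (.150,.043): print(delta(np.array([.5101,-.1556,h])+m.apply([-.002,0,0]),tr))
E
```

```text
(array([ -47.1282, -352.1851,  164.1602]), array([ 0.0001, -0.0008, -0.0014]))
(array([ -47.2092, -352.1978,  271.1602]), array([ 0.0001, -0.0008, -0.0014]))
```

Emit:
{"op": "send_rows", "data": {"motion": [{"claw": 0.6, "slide": [-6, -40, 0], "delta_rot": [0, 0, 0]}, {"claw": 0.6, "slide": [-12, -88, 0], "delta_rot": [0, 0, 0]}, {"claw": 0.6, "slide": [-18, -136, 0], "delta_rot": [0, 0, 0]}, {"claw": 0.6, "slide": [-24, -184, 0], "delta_rot": [0, 0, 0]}, {"claw": 0.6, "slide": [-30, -232, 0], "delta_rot": [0, 0, 0]}]}}

```text
time: 2.2
position: [0.5046, -0.0346, 0.3147]
tool_rot: [0.169, 3.137, 0.001]
ft_force: [1.5, 0.3, 0.3]
grip_width: 0.81
grip_force: 0.0
```

Emit:
{"op": "send_rows", "data": {"motion": [{"claw": 0.6, "slide": [-6, -40, 20], "delta_rot": [0, 0, 0]}, {"claw": 0.6, "slide": [-12, -80, 45], "delta_rot": [0, 0, 0]}, {"claw": 0.6, "slide": [-17, -120, 70], "delta_rot": [0, 0, 0]}, {"claw": 0.6, "slide": [-17, -120, 118], "delta_rot": [0, 0, 0]}, {"claw": 0.6, "slide": [-17, -120, 164], "delta_rot": [0, 0, 0]}]}}

```text
time: 2.7
position: [0.5092, -0.1556, 0.1496]
tool_rot: [0.175, 3.134, 0.001]
ft_force: [0.8, 0.7, -0.6]
grip_width: 0.801
grip_force: 0.0
```

```bash
python3 - <<'E'
from h import *
m=R.from_euler("z",-.1089); tr=R.from_matrix(np.c_[-m.as_matrix()[:,0],m.as_matrix()[:,1],[0,0,-1]])
im=ctrl.get_image("wrist"); cv2.imwrite("pics/w2.png",im["color"][60:360]); W={"wrist":np.array(im["pose"])}; np.save("w2.npy",im["pose"])
T=lambda p:m.apply(np.array(p)/1e3)+[.5101,-.1556,0]
print(proj("wrist",T([(-21.5,-18,56),(-21.5,18,56),(26.5,18,56),(26.5,-18,56)]),W)-[0,60])
for h in (.043,): print(delta(np.array([.5101,-.1556,h])+m.apply([-.002,0,0]),tr))
E
```

```text
[[289.2659 163.1283]
 [339.6556 162.9902]
 [338.5257 224.5969]
 [290.9112 224.7294]]
(array([-5.3831, -1.7457, 98.7213]), array([ 0.0004, -0.0113, -0.0004]))
```

View pics/w2.png

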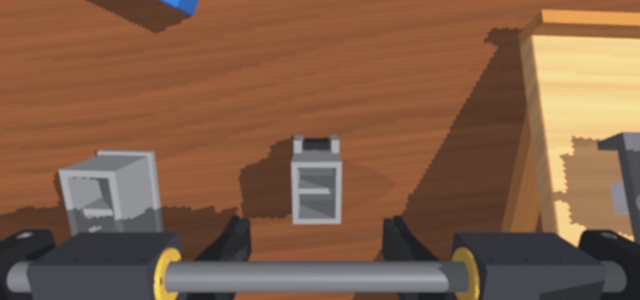

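Emit:
{"op": "send_rows", "data": {"motion": [{"claw": 0.6, "slide": [0, 1, 35], "delta_rot": [0, 0, 0]}, {"claw": 0.6, "slide": [0, 1, 65], "delta_rot": [0, 0, 0]}, {"claw": 0.6, "slide": [0, 1, 90], "delta_rot": [0, 0, 0]}, {"claw": 0.6, "slide": [0, 1, 104], "delta_rot": [0, 0, 0]}, {"claw": 0.6, "slide": [0, 1, 107], "delta_rot": [0, 0, 0]}]}}

```text
time: 3.25
position: [0.5085, -0.1531, 0.0428]
tool_rot: [-0.169, -3.135, -0.001]
ft_force: [-0.6, -0.2, 0.2]
grip_width: 0.799
grip_force: 0.0
```

Emit:
{"op": "send_rows", "data": {"motion": [{"claw": 0.6, "slide": [0, 0, 0], "delta_rot": [0, 0, 0]}, {"claw": -0.3, "slide": [0, 0, 0], "delta_rot": [0, 0, 0]}, {"claw": -0.3, "slide": [0, 0, 0], "delta_rot": [0, 0, 0]}, {"claw": -0.3, "slide": [0, 0, 0], "delta_rot": [0, 0, 0]}, {"claw": -0.3, "slide": [0, 0, 0], "delta_rot": [0, 0, 0]}], "grip_force": 40}}

```text
time: 3.75
position: [0.5093, -0.1543, 0.0441]
tool_rot: [0.171, 3.136, 0.0]
ft_force: [-0.4, 0.8, -0.8]
grip_width: 0.526
grip_force: 0.0
```

Emit:
{"op": "send_rows", "data": {"motion": [{"claw": -0.3, "slide": [0, 0, 0], "delta_rot": [0, 0, 0]}, {"claw": -0.3, "slide": [0, 0, 0], "delta_rot": [0, 0, 0]}, {"claw": -0.3, "slide": [0, 0, 0], "delta_rot": [0, 0, 0]}, {"claw": -0.3, "slide": [0, 0, 0], "delta_rot": [0, 0, 0]}], "grip_force": 40}}

```text
time: 4.15
position: [0.5091, -0.1546, 0.0438]
tool_rot: [0.171, 3.137, -0.0]
ft_force: [0.1, -0.6, 2.8]
grip_width: 0.409
grip_force: 40.0
```

```bash
python3 - <<'E'
from h import *
s=ctrl.get_state(); print(s["position"],s["tool_rot"],s["grip_width"],s["grip_force"],s["ft_force"])
E
```

```text
[ 0.5091 -0.1546  0.0438] [ 0.171   3.1366 -0.0003] 0.40919952600827064 39.99927844852209 [ 0.0607 -0.5552  2.8275]
```

Emit:
{"op": "send_rows", "data": {"motion": [{"claw": -0.3, "slide": [0, 0, -15], "delta_rot": [0, 0, 0]}, {"claw": -0.3, "slide": [0, 0, -50], "delta_rot": [0, 0, 0]}, {"claw": -0.3, "slide": [0, 0, -95], "delta_rot": [0, 0, 0]}, {"claw": -0.3, "slide": [0, 0, -142], "delta_rot": [0, 0, 0]}, {"claw": -0.3, "slide": [0, 0, -190], "delta_rot": [0, 0, 0]}]}}

```text
time: 4.65
position: [0.5081, -0.1542, 0.2356]
tool_rot: [-0.172, -3.136, -0.001]
ft_force: [0.9, 0.9, -2.1]
grip_width: 0.412
grip_force: 40.0
```

Emit:
{"op": "send_rows", "data": {"motion": [{"claw": -0.3, "slide": [0, 0, -30], "delta_rot": [0, 0, 0]}, {"claw": -0.3, "slide": [0, 0, -40], "delta_rot": [0, 0, 0]}, {"claw": -0.3, "slide": [0, 0, -40], "delta_rot": [0, 0, 0]}]}}

```text
time: 4.95
position: [0.5093, -0.1544, 0.2745]
tool_rot: [0.171, 3.135, 0.001]
ft_force: [-0.3, 0.0, -2.0]
grip_width: 0.409
grip_force: 40.0
```

```bash
cat >> h.py <<'E'
q=np.array([.5455,.2008,.0916,-.1458])
def rail(): return R.from_euler("z",q[3])*R.from_euler("y",-30,degrees=True)
TM=np.array([-1.1,0,43.8])
def mod(dx,dz,th,dy=0):   # module origin and rotation with the mouth corner (20.5,11) at the bar's upper edge + (dx,dz), foot raised th deg
    r=rail()*R.from_euler("y",th,degrees=True)
    c=rail().apply(np.array([20+dx,dy,dz])/1e3)+q[:3]
    return c-r.apply(np.array([20.5,0,11])/1e3), r
def tcp(*a):
    o,r=mod(*a); X=r.as_matrix(); return o+r.apply(TM/1e3), R.from_matrix(np.c_[-X[:,0],X[:,1],-X[:,2]])
def go(*a):
    d=delta(*tcp(*a)); print("slide",d[0].round(1),"rot",d[1].round(4))
E
python3 - <<'E'
from h import *
s=ctrl.get_state(); print(s["position"],s["tool_rot"],s["ft_force"],s["grip_width"])
print(tcp(9,50,18)[0],tcp(9,.3,18)[0],tcp(9,50,18)[1].as_matrix()); go(9,50,18)
E
```

```text
[ 0.5093 -0.1544  0.2745] [0.1707 3.1347 0.0008] [-0.3204  0.0148 -1.9555] 0.40893823899676485
[0.518  0.2048 0.177 ] [0.5425 0.2012 0.134 ] [[-0.9678  0.1453  0.2057]
 [ 0.1421  0.9894 -0.0302]
 [-0.2079 -0.     -0.9781]]
slide [ 30.6 358.   97.7] rot [ 0.0046 -0.2072  0.0368]
```

Emit:
{"op": "send_rows", "data": {"motion": [{"claw": -0.3, "slide": [3, 35, 0], "delta_rot": [0, 0, 0]}, {"claw": -0.3, "slide": [7, 80, 0], "delta_rot": [0, 0, 0]}, {"claw": -0.3, "slide": [11, 127, 0], "delta_rot": [0, 0, 0]}, {"claw": -0.3, "slide": [15, 174, 0], "delta_rot": [0, 0, 0]}, {"claw": -0.3, "slide": [19, 220, 0], "delta_rot": [0, 0, 0]}]}}

```text
time: 5.45
position: [0.5122, 0.0683, 0.2707]
tool_rot: [-0.17, -3.133, 0.002]
ft_force: [0.9, 0.3, -2.1]
grip_width: 0.415
grip_force: 40.0
```

Emit:
{"op": "send_rows", "data": {"motion": [{"claw": -0.3, "slide": [3, 40, 0], "delta_rot": [0, 0, 0]}, {"claw": -0.3, "slide": [6, 80, 0], "delta_rot": [0, -0.05, 0]}, {"claw": -0.3, "slide": [9, 118, 0], "delta_rot": [0, -0.1, 0.02]}, {"claw": -0.3, "slide": [12, 138, 0], "delta_rot": [0.005, -0.16, 0.037]}, {"claw": -0.3, "slide": [12, 138, 20], "delta_rot": [0.005, -0.207, 0.037]}]}}

```text
time: 5.95
position: [0.5159, 0.2101, 0.2525]
tool_rot: [0.204, 2.926, -0.021]
ft_force: [1.4, 0.1, -2.2]
grip_width: 0.409
grip_force: 40.0
```

Emit:
{"op": "send_rows", "data": {"motion": [{"claw": -0.3, "slide": [0, 0, 0], "delta_rot": [0, 0, 0]}, {"claw": -0.3, "slide": [0, 0, 0], "delta_rot": [0, 0, 0]}, {"claw": -0.3, "slide": [0, 0, 0], "delta_rot": [0, 0, 0]}]}}

```text
time: 6.25
position: [0.5177, 0.2038, 0.2535]
tool_rot: [0.217, 2.928, -0.025]
ft_force: [0.2, 0.1, -1.7]
grip_width: 0.407
grip_force: 40.0
```

```bash
python3 - <<'E'
from h import *
s=ctrl.get_state(); print(s["time"],s["position"],s["ft_force"],s["grip_width"],s["joint_positions"])
go(9,50,18);go(9,15,18)
E
```

```text
6.25 [0.5177 0.2038 0.2535] [ 0.1766  0.1192 -1.6641] 0.40749560357773795 [-0.8478 -0.0169  0.3448  1.8315  0.1431  1.1656  0.8742]
slide [15.6  1.2 74.9] rot [-0.0021 -0.0031 -0.0021]
slide [  4.6   1.3 108.2] rot [-0.0021 -0.0031 -0.0021]
```

Emit:
{"op": "send_rows", "data": {"motion": [{"claw": -0.3, "slide": [8, 1, 30], "delta_rot": [-0.002, -0.003, -0.002]}, {"claw": -0.3, "slide": [15, 1, 60], "delta_rot": [-0.002, -0.003, -0.002]}, {"claw": -0.3, "slide": [15, 1, 75], "delta_rot": [-0.002, -0.003, -0.002]}, {"claw": -0.3, "slide": [10, 1, 92], "delta_rot": [-0.002, -0.003, -0.002]}, {"claw": -0.3, "slide": [4.5, 1, 108], "delta_rot": [-0.002, -0.003, -0.002]}]}}

```text
time: 6.75
position: [0.536, 0.2024, 0.1469]
tool_rot: [0.213, 2.924, -0.021]
ft_force: [-0.6, 0.2, -0.8]
grip_width: 0.414
grip_force: 40.0
```

Emit:
{"op": "send_rows", "data": {"motion": [{"claw": -0.3, "slide": [0, 0, 0], "delta_rot": [0, 0, 0]}, {"claw": -0.3, "slide": [0, 0, 0], "delta_rot": [0, 0, 0]}, {"claw": -0.3, "slide": [0, 0, 0], "delta_rot": [0, 0, 0]}]}}

```text
time: 7.05
position: [0.5354, 0.2034, 0.1482]
tool_rot: [0.211, 2.923, -0.02]
ft_force: [-0.8, 0.3, -2.2]
grip_width: 0.411
grip_force: 40.0
```

```bash
python3 - <<'E'
from h import *
s=ctrl.get_state(); print(s["time"],s["position"],s["ft_force"])
go(9,15,18);go(9,.3,18)
im=ctrl.get_image("side")["color"]; cv2.imwrite("pics/s3.png",im)
p,t=tool(); X=t.as_matrix(); r=R.from_matrix(np.c_[-X[:,0],X[:,1],-X[:,2]]); o=p-r.apply(TM/1e3)
x0,y0,f=200,140,7; c=cv2.resize(im[y0:y0+85,x0:x0+110],None,fx=f,fy=f,interpolation=cv2.INTER_CUBIC)
def dr(pts,col):
    u=((proj("side",pts)-[x0,y0]+.5)*f-.5).astype(int); cv2.polylines(c,[u],True,col,1)
M=lambda m:r.apply(np.array(m,float)/1e3)+o
dr(M([(-21.5,-18,56),(-21.5,18,56),(26.5,18,56),(26.5,-18,56)]),(0,255,255))
dr(M([(-31.5,-18,26),(-31.5,-18,0),(-21.5,-18,0),(-21.5,-18,11),(20.5,-18,11),(20.5,-18,0),(26.5,-18,0),(26.5,-18,56),(-21.5,-18,56),(-21.5,-18,26)]),(0,0,255))
dr(rail().apply(np.array([(20,-100,0),(20,80,0),(-20,80,0),(-20,-100,0.)])/1e3)+q[:3],(0,255,0))
cv2.imwrite("pics/s3c.png",c)
E
```

```text
7.05 [0.5354 0.2034 0.1482] [-0.7763  0.316  -2.2468]
slide [ 0.3 -1.1  1.5] rot [0.002  0.0017 0.0012]
slide [-4.2 -1.1 15.5] rot [0.002  0.0017 0.0012]
```

View pics/s3c.png

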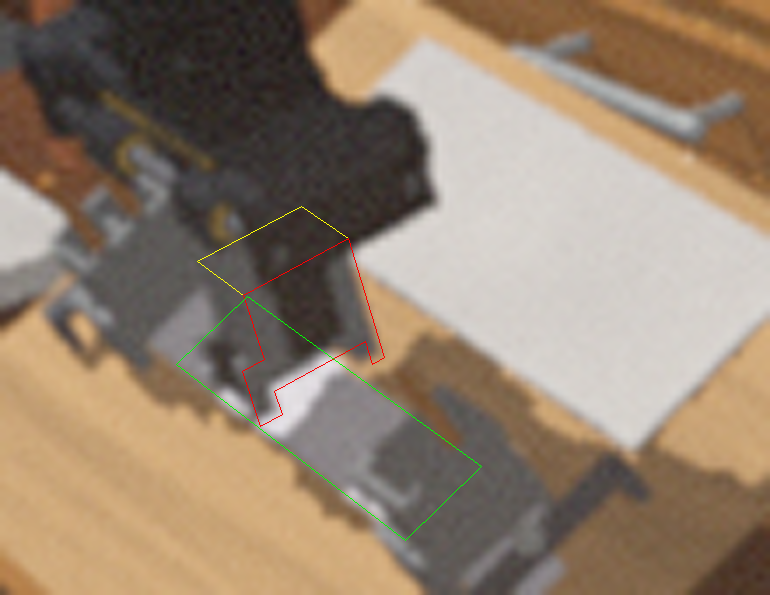

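The overlay shows the model's leg end at (378,360) against about (368,355) in the picture, within roughly 1.5 px (2–4 mm). I'll come in further up-slope for margin and use contact force to find the edge.

Emit:
{"op": "send_rows", "data": {"motion": [{"claw": -0.3, "slide": [-2, -1, 3], "delta_rot": [0.002, 0.002, 0]}, {"claw": -0.3, "slide": [-4, -1, 6], "delta_rot": [0.002, 0.002, 0]}, {"claw": -0.3, "slide": [-5.3, -1, 9], "delta_rot": [0.002, 0.002, 0]}, {"claw": -0.3, "slide": [-5.3, -1, 9], "delta_rot": [0.002, 0.002, 0]}, {"claw": -0.3, "slide": [-5.3, -1, 9], "delta_rot": [0.002, 0.002, 0]}]}}

```text
time: 7.6
position: [0.5415, 0.2012, 0.139]
tool_rot: [0.211, 2.927, -0.025]
ft_force: [0.0, -0.3, -2.5]
grip_width: 0.41
grip_force: 40.0
```

Emit:
{"op": "send_rows", "data": {"motion": [{"claw": -0.3, "slide": [0, 0, 0], "delta_rot": [0, 0, 0]}, {"claw": -0.3, "slide": [0, 0, 0], "delta_rot": [0, 0, 0]}, {"claw": -0.3, "slide": [0, 0, 0], "delta_rot": [0, 0, 0]}]}}

```text
time: 7.9
position: [0.5416, 0.2014, 0.1394]
tool_rot: [0.211, 2.926, -0.024]
ft_force: [0.1, -0.3, -2.1]
grip_width: 0.407
grip_force: 40.0
```

```bash
cat >> h.py <<'E'
def where():   # mouth corner rel. to the bar's upper edge (mm), tilt, force in rail axes
    s=ctrl.get_state(); p,t=tool(); X=t.as_matrix(); r=R.from_matrix(np.c_[-X[:,0],X[:,1],-X[:,2]])
    c=p+r.apply((np.array([20.5,0,11])-TM)/1e3); a=rail().inv()
    print("t",s["time"],"dx,dy,dz",(a.apply(c-q[:3])*1e3-[20,0,0]).round(2),"tilt/yaw",(a*r).as_euler("yxz",degrees=True).round(2),"F rail",a.apply(s["ft_force"]-np.array([0,0,-1.7])).round(2),"T",s["torque"].round(2),"w",round(s["grip_width"]*87,2))
E
python3 - <<'E'
from h import *
where(); go(12,.3,18)
E
```

```text
t 7.9 dx,dy,dz [10.88  0.01  5.45] tilt/yaw [18.07 -0.01  0.13] F rail [-0.06 -0.32 -0.41] T [ 0.07  0.3  -0.03] w 35.39
slide [-2.6  0.   4.6] rot [-0.0009 -0.0012  0.0021]
```

Emit:
{"op": "send_rows", "data": {"motion": [{"claw": -0.3, "slide": [-2, 0, 1], "delta_rot": [0, 0, 0]}, {"claw": -0.3, "slide": [-2.6, 0, 2.2], "delta_rot": [0, 0, 0]}, {"claw": -0.3, "slide": [-2.6, 0, 3.4], "delta_rot": [0, 0, 0]}, {"claw": -0.3, "slide": [-2.6, 0, 4.6], "delta_rot": [0, 0, 0]}, {"claw": -0.3, "slide": [-2.6, 0, 4.6], "delta_rot": [0, 0, 0]}]}}

```text
time: 8.4
position: [0.5449, 0.2007, 0.135]
tool_rot: [0.211, 2.927, -0.025]
ft_force: [-0.0, 0.3, -2.3]
grip_width: 0.41
grip_force: 40.0
```

Emit:
{"op": "send_rows", "data": {"motion": [{"claw": -0.3, "slide": [0, 0, 0], "delta_rot": [0, 0, 0]}, {"claw": -0.3, "slide": [0, 0, 0], "delta_rot": [0, 0, 0]}]}}

```text
time: 8.6
position: [0.5451, 0.2008, 0.1353]
tool_rot: [0.211, 2.926, -0.024]
ft_force: [1.4, 1.4, -2.8]
grip_width: 0.409
grip_force: 40.0
```

```bash
python3 - <<'E'
from h import *
where(); go(12,.3,18); go(4,.3,18)
E
```

```text
t 8.6 dx,dy,dz [11.87 -0.06  0.19] tilt/yaw [18.08 -0.02  0.13] F rail [ 0.49  1.55 -1.57] T [ 0.05  0.33 -0.03] w 35.6
slide [-0.   0.1 -0.1] rot [-0.001  -0.0013  0.002 ]
slide [7.6 0.1 2.4] rot [-0.001  -0.0013  0.002 ]
```

Emit:
{"op": "send_rows", "data": {"motion": [{"claw": -0.3, "slide": [1.9, 0, 0.6], "delta_rot": [0, 0, 0]}, {"claw": -0.3, "slide": [3.8, 0, 1.2], "delta_rot": [0, 0, 0]}, {"claw": -0.3, "slide": [4.8, 0, 1.5], "delta_rot": [0, 0, 0]}, {"claw": -0.3, "slide": [5.7, 0, 1.8], "delta_rot": [0, 0, 0]}, {"claw": -0.3, "slide": [5.7, 0, 1.8], "delta_rot": [0, 0, 0]}]}}

```text
time: 9.1
position: [0.5397, 0.2015, 0.1323]
tool_rot: [0.211, 2.927, -0.024]
ft_force: [0.6, 0.1, -2.2]
grip_width: 0.408
grip_force: 40.0
```

Emit:
{"op": "send_rows", "data": {"motion": [{"claw": -0.3, "slide": [0.5, 0, 0.2], "delta_rot": [0, 0, 0]}, {"claw": -0.3, "slide": [1, 0, 0.3], "delta_rot": [0, 0, 0]}, {"claw": -0.3, "slide": [1.5, 0, 0.5], "delta_rot": [0, 0, 0]}, {"claw": -0.3, "slide": [1.9, 0, 0.6], "delta_rot": [0, 0, 0]}, {"claw": -0.3, "slide": [1.9, 0, 0.6], "delta_rot": [0, 0, 0]}]}}

```text
time: 9.6
position: [0.5381, 0.2017, 0.1313]
tool_rot: [0.211, 2.927, -0.024]
ft_force: [-1.0, -0.1, -2.2]
grip_width: 0.409
grip_force: 40.0
```

```bash
python3 - <<'E'
from h import *
where(); go(4,.3,18)
E
```

```text
t 9.6 dx,dy,dz [ 3.79 -0.13  0.24] tilt/yaw [18.08 -0.03  0.13] F rail [-1.05 -0.26  0.07] T [0.05 0.32 0.06] w 35.63
slide [-0.1  0.1 -0.1] rot [-0.0011 -0.0015  0.002 ]
```

Emit:
{"op": "send_rows", "data": {"motion": [{"claw": -0.3, "slide": [0.5, 0, 0.2], "delta_rot": [0, 0, 0]}, {"claw": -0.3, "slide": [1, 0, 0.3], "delta_rot": [0, 0, 0]}, {"claw": -0.3, "slide": [1.5, 0, 0.5], "delta_rot": [0, 0, 0]}, {"claw": -0.3, "slide": [1.9, 0, 0.6], "delta_rot": [0, 0, 0]}, {"claw": -0.3, "slide": [1.9, 0, 0.6], "delta_rot": [0, 0, 0]}]}}

```text
time: 10.1
position: [0.5364, 0.202, 0.1304]
tool_rot: [0.211, 2.927, -0.024]
ft_force: [-1.0, -0.4, -1.6]
grip_width: 0.411
grip_force: 40.0
```

Emit:
{"op": "send_rows", "data": {"motion": [{"claw": -0.3, "slide": [0.5, 0, 0.2], "delta_rot": [0, 0, 0]}, {"claw": -0.3, "slide": [1, 0, 0.3], "delta_rot": [0, 0, 0]}, {"claw": -0.3, "slide": [1, 0, 0.3], "delta_rot": [0, 0, 0]}]}}

```text
time: 10.4
position: [0.5361, 0.202, 0.1302]
tool_rot: [0.211, 2.925, -0.024]
ft_force: [1.3, -0.3, -2.6]
grip_width: 0.412
grip_force: 40.0
```

```bash
python3 - <<'E'
from h import *
where(); go(0,.3,18)
E
```

```text
t 10.4 dx,dy,dz [ 1.51 -0.14  0.28] tilt/yaw [18.01 -0.01  0.11] F rail [ 0.7  -0.06 -1.45] T [-0.06 -0.04  0.02] w 35.82
slide [1.5 0.2 0.5] rot [-0.0008 -0.0002  0.0018]
```

Contact reached at dx=1.5 mm: the torque changed, the force rose about 1.7 N, and the arm stalled while commanded to 0.75. That fits the leg against the edge, so the lip is under the flange. I take the offset in and plan the tilt.

```bash
sed -i 's/^TM=.*/TM=np.array([.4,0,43.8])/' h.py; python3 - <<'E'
from h import *
where()
for a in [(0.2,.3,14),(0.2,.3,10),(.2,.3,6),(.2,.2,3),(.2,0,0)]: go(*a)
E
```

```text
t 10.4 dx,dy,dz [ 0.09 -0.14  0.75] tilt/yaw [18.01 -0.01  0.11] F rail [ 0.7  -0.06 -1.45] T [-0.06 -0.04  0.02] w 35.82
slide [2.  0.2 1.9] rot [-0.0007 -0.0701  0.0018]
slide [4.1 0.2 3.5] rot [-0.0007 -0.1399  0.0018]
slide [6.1 0.2 5.3] rot [-0.0006 -0.2097  0.0018]
slide [7.5 0.2 6.8] rot [-0.0006 -0.262   0.0019]
slide [8.8 0.2 8.5] rot [-0.0005 -0.3144  0.0019]
```

Emit:
{"op": "send_rows", "data": {"motion": [{"claw": -0.3, "slide": [0.7, 0, 0.8], "delta_rot": [0, -0.035, 0]}, {"claw": -0.3, "slide": [1.5, 0, 1.7], "delta_rot": [0, -0.07, 0]}, {"claw": -0.3, "slide": [2.5, 0, 2.5], "delta_rot": [0, -0.105, 0]}, {"claw": -0.3, "slide": [3.4, 0, 3.3], "delta_rot": [0, -0.14, 0]}, {"claw": -0.3, "slide": [3.4, 0, 3.3], "delta_rot": [0, -0.14, 0]}]}}

```text
time: 10.9
position: [0.5323, 0.2025, 0.1258]
tool_rot: [0.199, 2.787, -0.038]
ft_force: [0.5, -0.3, -2.1]
grip_width: 0.411
grip_force: 40.0
```

```bash
python3 - <<'E'
from h import *
where()
for a in [(.2,.3,10),(0.2,.3,8),(.2,.3,6),(.2,.2,4),(.2,.1,2),(.2,0,0)]: go(*a)
E
```

```text
t 10.9 dx,dy,dz [-0.42 -0.16  0.44] tilt/yaw [10.06 -0.01  0.2 ] F rail [ 0.33 -0.2  -0.6 ] T [ 0.05  0.53 -0.06] w 35.74
slide [-0.6  0.2  0.1] rot [-0.0007 -0.0011  0.0034]
slide [0.5 0.2 0.8] rot [-0.0007 -0.036   0.0034]
slide [1.6 0.2 1.5] rot [-0.0006 -0.0709  0.0034]
slide [2.7 0.2 2.4] rot [-0.0006 -0.1058  0.0034]
slide [3.7 0.2 3.4] rot [-0.0005 -0.1407  0.0035]
slide [4.7 0.2 4.3] rot [-0.0004 -0.1756  0.0035]
```

Emit:
{"op": "send_rows", "data": {"motion": [{"claw": -0.3, "slide": [0.5, 0, 0.4], "delta_rot": [0, -0.018, 0]}, {"claw": -0.3, "slide": [1, 0, 0.8], "delta_rot": [0, -0.036, 0]}, {"claw": -0.3, "slide": [1.5, 0, 1.2], "delta_rot": [0, -0.053, 0]}, {"claw": -0.3, "slide": [2, 0, 1.6], "delta_rot": [0, -0.07, 0]}, {"claw": -0.3, "slide": [2, 0, 1.6], "delta_rot": [0, -0.07, 0]}]}}

```text
time: 11.4
position: [0.5307, 0.203, 0.1235]
tool_rot: [0.195, 2.719, -0.044]
ft_force: [-2.6, -0.5, -0.2]
grip_width: 0.411
grip_force: 40.0
```

```bash
python3 - <<'E'
from h import *
where()
for a in [(.2,.3,6),(.2,.2,4),(.2,.1,2),(.2,0,0)]: go(*a)
E
```

```text
t 11.4 dx,dy,dz [-0.54  0.04  0.3 ] tilt/yaw [ 6.16 -0.03  0.15] F rail [-1.42 -0.88  2.52] T [0.24 1.33 0.03] w 35.73
slide [-0.6 -0.  -0. ] rot [-0.0008 -0.0028  0.0026]
slide [ 0.5 -0.   0.8] rot [-0.0008 -0.0377  0.0026]
slide [ 1.6 -0.   1.7] rot [-0.0007 -0.0726  0.0026]
slide [ 2.6 -0.   2.6] rot [-0.0007 -0.1075  0.0027]
```

Emit:
{"op": "send_rows", "data": {"motion": [{"claw": -0.3, "slide": [0.4, 0, 0.4], "delta_rot": [0, -0.018, 0]}, {"claw": -0.3, "slide": [0.8, 0, 0.9], "delta_rot": [0, -0.036, 0]}, {"claw": -0.3, "slide": [1.3, 0, 1.4], "delta_rot": [0, -0.054, 0]}, {"claw": -0.3, "slide": [1.8, 0, 1.8], "delta_rot": [0, -0.07, 0]}, {"claw": -0.3, "slide": [1.8, 0, 1.8], "delta_rot": [0, -0.07, 0]}]}}

```text
time: 11.9
position: [0.5298, 0.203, 0.1207]
tool_rot: [0.19, 2.65, -0.05]
ft_force: [-5.1, 0.0, -1.3]
grip_width: 0.407
grip_force: 40.0
```

```bash
python3 - <<'E'
from h import *
where()
for a in [(.2,.1,2),(.2,0,0),(.2,-.5,-1)]: go(*a)
E
```

```text
t 11.9 dx,dy,dz [-0.34 -0.13 -0.39] tilt/yaw [ 2.16 -0.05  0.17] F rail [-4.23 -0.7   2.85] T [ 0.35  1.45 -0.02] w 35.4
slide [-0.4  0.2 -0.5] rot [-0.001  -0.0028  0.0028]
slide [0.7 0.2 0.4] rot [-0.001  -0.0377  0.0029]
slide [1.2 0.2 1.3] rot [-0.0009 -0.0551  0.0029]
```

Emit:
{"op": "send_rows", "data": {"motion": [{"claw": -0.3, "slide": [0.3, 0, 0.5], "delta_rot": [0, -0.012, 0]}, {"claw": -0.3, "slide": [0.6, 0, 0.9], "delta_rot": [0, -0.025, 0]}, {"claw": -0.3, "slide": [0.9, 0, 1.3], "delta_rot": [0, -0.038, 0]}, {"claw": -0.3, "slide": [0.9, 0, 1.3], "delta_rot": [0, -0.038, 0]}]}}

```text
time: 12.3
position: [0.5291, 0.2031, 0.1197]
tool_rot: [0.188, 2.612, -0.054]
ft_force: [-14.6, -0.5, 8.3]
grip_width: 0.405
grip_force: 40.0
```

```bash
python3 - <<'E'
from h import *
where()
for a in [(.2,0,0),(.2,-.5,-1)]: go(*a)
E
```

```text
t 12.3 dx,dy,dz [-0.17 -0.14 -0.18] tilt/yaw [ 0.01 -0.09  0.13] F rail [-7.49 -2.6  15.87] T [-0.04  2.42 -0.25] w 35.22
slide [-0.4  0.1 -0.2] rot [-0.0015 -0.0002  0.0023]
slide [0.2 0.1 0.7] rot [-0.0015 -0.0177  0.0023]
```

Emit:
{"op": "send_rows", "data": {"motion": [{"claw": -0.3, "slide": [0.3, 0, -0.5], "delta_rot": [0, 0, 0]}, {"claw": -0.3, "slide": [0.6, 0, -0.9], "delta_rot": [0, 0, 0]}, {"claw": -0.3, "slide": [0.6, 0, -0.9], "delta_rot": [0, 0, 0]}]}}

```text
time: 12.6
position: [0.5295, 0.2029, 0.1201]
tool_rot: [0.189, 2.611, -0.053]
ft_force: [-1.5, 1.0, -2.6]
grip_width: 0.411
grip_force: 40.0
```

```bash
python3 - <<'E'
from h import *
where()
im=ctrl.get_image("wrist"); cv2.imwrite("pics/w4.png",im["color"][180:480]); W={"wrist":np.array(im["pose"])}
p,t=tool(); X=t.as_matrix(); r=R.from_matrix(np.c_[-X[:,0],X[:,1],-X[:,2]]); o=p-r.apply(TM/1e3)
M=lambda m:r.apply(np.array(m,float)/1e3)+o
print(proj("wrist",M([(-21.5,-18,56),(-21.5,18,56),(-31.5,-18,26),(-31.5,18,26),(-31.5,18,0),(-31.5,-18,0)]),W))
E
```

```text
t 12.6 dx,dy,dz [ 0.44 -0.22 -0.06] tilt/yaw [-0.09 -0.03  0.1 ] F rail [-1.89  0.72  0.05] T [0.39 1.49 0.11] w 35.75
[[269.7027 283.3228]
 [356.8718 283.2832]
 [276.9529 239.1023]
 [350.4808 239.0701]
 [345.9729 225.7067]
 [282.0836 225.7344]]
```

```bash
python3 - <<'E'
import cv2
i=cv2.imread("pics/w4.png")[0:120,220:400]; cv2.imwrite("pics/w4c.png",cv2.resize(i,None,fx=4.4,fy=4.4,interpolation=cv2.INTER_CUBIC))
E
```

```text
(no output)
```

View pics/w4c.png

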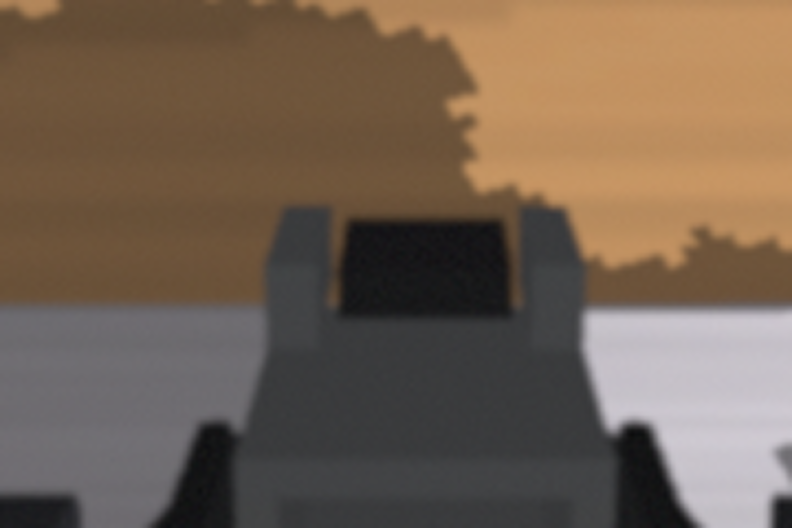

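The crop shows the fork prongs ending at wrist row ≈227 (predicted 226) with the black foot between them (rows 230–251), so the holder lies about parallel to the bar. I'll add one gentle foot-side press and read the force.

Emit:
{"op": "send_rows", "data": {"motion": [{"claw": -0.3, "slide": [0, 0, 0.2], "delta_rot": [0, -0.01, 0]}, {"claw": -0.3, "slide": [0, 0, 0.4], "delta_rot": [0, -0.02, 0]}, {"claw": -0.3, "slide": [0, 0, 0.4], "delta_rot": [0, -0.025, 0]}]}}

```text
time: 12.95
position: [0.5291, 0.203, 0.1201]
tool_rot: [0.186, 2.585, -0.056]
ft_force: [-11.3, -0.8, 6.7]
grip_width: 0.411
grip_force: 40.0
```

```bash
python3 - <<'E'
from h import *
where()
E
```

```text
t 12.95 dx,dy,dz [ 0.94 -0.21  0.69] tilt/yaw [-1.55 -0.07  0.12] F rail [-5.42 -2.43 12.81] T [ 0.02  2.43 -0.16] w 35.73
```

Emit:
{"op": "send_rows", "data": {"motion": [{"claw": -0.3, "slide": [0, 0, -0.4], "delta_rot": [0, 0.03, 0]}, {"claw": -0.3, "slide": [0, 0, -0.4], "delta_rot": [0, 0.04, 0]}, {"claw": -0.3, "slide": [0, 0, -0.4], "delta_rot": [0, 0.04, 0]}]}}

```text
time: 13.25
position: [0.5298, 0.2029, 0.1203]
tool_rot: [0.19, 2.624, -0.052]
ft_force: [-1.7, 1.3, -4.2]
grip_width: 0.407
grip_force: 40.0
```

```bash
python3 - <<'E'
from h import *
where()
E
```

```text
t 13.25 dx,dy,dz [ 0.35 -0.24 -0.28] tilt/yaw [ 0.7  -0.04  0.09] F rail [-2.87  1.03 -1.18] T [0.33 1.11 0.1 ] w 35.44
```

Emit:
{"op": "send_rows", "data": {"motion": [{"claw": 0.1, "slide": [0, 0, 0], "delta_rot": [0, 0, 0]}, {"claw": 0.1, "slide": [0, 0, 0], "delta_rot": [0, 0, 0]}, {"claw": 0.1, "slide": [0, 0, 0], "delta_rot": [0, 0, 0]}, {"claw": 0.1, "slide": [0, 0, 0], "delta_rot": [0, 0, 0]}]}}

```text
time: 13.65
position: [0.5301, 0.203, 0.1209]
tool_rot: [0.189, 2.624, -0.051]
ft_force: [0.1, 0.1, -0.8]
grip_width: 0.545
grip_force: 0.0
```

Emit:
{"op": "send_rows", "data": {"motion": [{"claw": 0.1, "slide": [0, 0, -10], "delta_rot": [0, 0, 0]}, {"claw": 0.1, "slide": [0, 0, -35], "delta_rot": [0, 0, 0]}, {"claw": 0.1, "slide": [0, 0, -75], "delta_rot": [0, 0, 0]}, {"claw": 0.1, "slide": [0, 0, -110], "delta_rot": [0, 0, 0]}, {"claw": 0.1, "slide": [0, 0, -110], "delta_rot": [0, 0, 0]}]}}

```text
time: 14.15
position: [0.4767, 0.2137, 0.222]
tool_rot: [0.187, 2.619, -0.041]
ft_force: [0.3, 1.2, -0.4]
grip_width: 0.55
grip_force: 0.0
```

Emit:
{"op": "send_rows", "data": {"motion": [{"claw": 0.1, "slide": [0, 0, 0], "delta_rot": [0, 0, 0]}, {"claw": 0.1, "slide": [0, 0, 0], "delta_rot": [0, 0, 0]}, {"claw": 0.1, "slide": [0, 0, 0], "delta_rot": [0, 0, 0]}]}}

```text
time: 14.45
position: [0.4761, 0.21, 0.215]
tool_rot: [0.19, 2.626, -0.054]
ft_force: [0.1, 0.4, -0.4]
grip_width: 0.548
grip_force: 0.0
```

```bash
python3 - <<'E'
from h import *
s=ctrl.get_state(); print(s["time"],s["position"],s["ft_force"],s["grip_width"])
im=ctrl.get_image("wrist"); W={"wrist":np.array(im["pose"])}; np.save("w5.npy",im["pose"]); img=im["color"]; cv2.imwrite("pics/w5.png",img)
def M(th): 
    o,r=mod(0,0,th); return lambda m:r.apply(np.array(m,float)/1e3)+o
pts=[(-21.5,-18,56),(-21.5,18,56),(26.5,18,56),(26.5,-18,56),(-31.5,-18,26),(-31.5,18,26),(-31.5,18,0),(-31.5,-18,0)]
a=proj("wrist",M(0)(pts),W); print(np.c_[a,proj("wrist",M(3)(pts),W)])
x0,y0=(a.mean(0)-[80,60]).astype(int); x0=max(0,x0); y0=max(0,min(y0,360)); f=5
c=cv2.resize(img[y0:y0+120,x0:x0+160],None,fx=f,fy=f,interpolation=cv2.INTER_CUBIC)
for th,col in ((0,(0,255,0)),(3,(0,0,255))):
    u=((proj("wrist",M(th)(pts),W)-[x0,y0]+.5)*f-.5).astype(int)
    for g in (u[:4],u[4:]): cv2.polylines(c,[g],True,col,1)
print(x0,y0); cv2.imwrite("pics/w5c.png",c)
E
```

```text
14.45 [0.4761 0.21   0.215 ] [ 0.1362  0.3602 -0.3753] 0.5481143505090845
[[291.4218 220.7127 291.2659 224.6497]
 [341.1606 220.8459 341.2889 224.7847]
 [339.7314 282.2359 339.6336 284.8753]
 [292.563  282.0951 292.6499 284.7344]
 [293.9289 200.1409 293.7223 201.7739]
 [338.8649 200.2567 339.0544 201.891 ]
 [337.0134 195.3343 337.2047 195.233 ]
 [295.8849 195.2294 295.6862 195.1271]]
236 164
```

View pics/w5c.png

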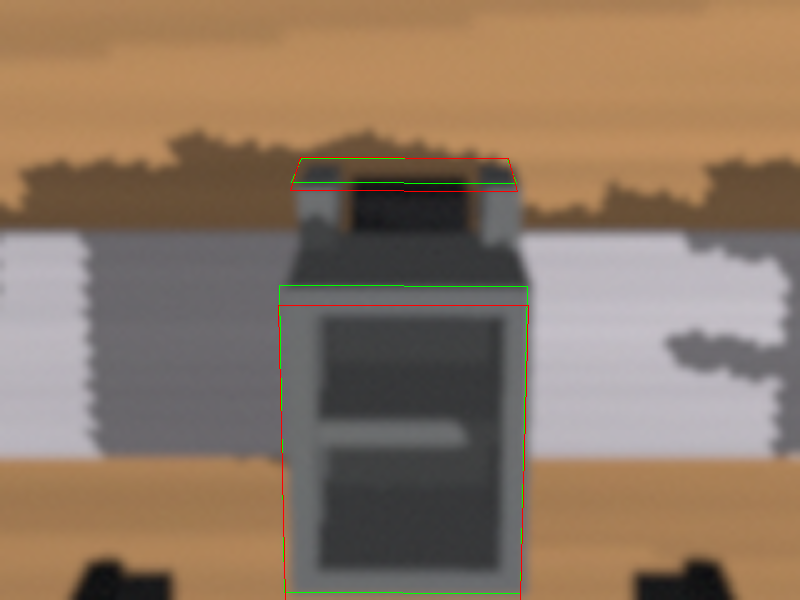

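The released holder's rim edge is at crop row 285, matching the 0° model (286) and not the 3° one (305). The w2 view (holder at rest on the table) has nearly the same geometry, so I can compare the foot's recess numerically as a clip check.

```bash
python3 - <<'E'
import cv2,numpy as np
a=cv2.imread("pics/w2.png").astype(int); b=cv2.imread("pics/w5.png").astype(int)
# red minus blue: wood high, grey/black ~0
for n,i,r0,r1,pc,fc,rc in (("w2 rest",a,125,168,(297,300),(311,322),(296,336)),("w5 now",b,185,228,(298,302),(312,324),(297,338))):
    for m,c in (("prong",pc),("foot",fc)):
        p=i[r0:r1,c[0]:c[1]].mean(1); print(n,m,r0,"r-b",(p[:,2]-p[:,0]).astype(int)[:26],"g",p[:,1].astype(int))
E
```

```text
w2 rest prong 125 r-b [85 84 84 86 86 85 84 83 77 56 25  2 -5 -5 -5 -5 -6 -7 -6 -6 -6 -7 -6 -6
 -6 -7] g [ 89  89  89  90  90  88  87  86  86  92 104 113 115 115 121 141 164 173
 173 173 172 173 173 172 173 173 171 161 140 123 115 116 116 115 115 118
 132 152 168 173 173 168 152]
w2 rest foot 125 r-b [84 85 84 84 82 81 79 78 78 77 78 75 61 32  5 -2 -3 -3 -3 -3 -3 -3 -3 -2
 -3 -4] g [ 87  87  87  87  86  85  83  83  83  83  83  80  71  54  41  37  40  45
  52  54  54  53  54  58  72  93 108 115 116 116 116 116 115 115 115 119
 133 154 168 173 172 164 144]
w5 now prong 185 r-b [90 89 88 89 89 90 87 79 64 52 46 33 11  0 -2 -2 -2 -3 -3 -3 -3 -2 -2 -1
 -2 -1] g [136 135 135 135 136 137 135 122 101  85  79  71  61  56  58  67  88 104
 109 109 108 101  85  72  67  66  66  65  62  57  56  55  56  56  56  64
  83 102 109 109 107 102  93]
w5 now foot 185 r-b [90 89 88 88 89 88 84 73 60 52 48 47 45 38 25  8 -1 -2 -2 -1 -2 -3 -2 -3
 -2 -2] g [136 135 134 134 135 135 129 114  96  84  79  77  74  66  49  30  20  21
  27  32  33  33  32  31  32  41  51  56  56  55  56  56  56  55  56  63
  83 102 109 109 106  97  80]
```

The foot recess differs from rest by only about 0.5 px (≈0.4 mm), where riding on the edge would show 2.5–4 px. The tilt is about 0° within 0.6°, and the gripper is clear, so I'm handing in.

```bash
python3 -c "
from bench import ctrl
print(ctrl.close_job())"
```

```text
the job is handed in; nothing more can be done
None
```

I clipped the holder onto the rail between the two fixed holders and let go. The last wrist picture shows it flat within about 1° with the foot snapped in; I handed the job in, but no verdict came back.

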